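Press the tin lids home under the hook rail and set aside the one that will not close

ROBOT

A 6-joint arm with a two-finger parallel gripper is mounted at the origin on the work surface. World frame = base frame: x ahead of the robot, y to its left, z up, the work surface at z = 0. Lengths are in m, angles in rad, forces in N, time in s.
With the tool pointing down it reaches from about 0.3 to 1 m from the base axis. Payload 5.1 kg.
Tool frame: the origin (TCP) lies between the finger pads; the fingertips stand 19 mm ahead of it and the grasp point (between the pads) is the TCP; z points along the fingers, y is the line along which they close (so a half turn about z gives the same grasp; the last joint's range is limited). The gripper opens to 95 mm and grips with 3 to 60 N. Pads are 20 mm wide; open, the fingers measure 119 mm over their backs; the gripper's body (75 mm by 180 mm) begins 59 mm behind the grasp point.
Start: joints at [1.26, 0.124, 1.65, -0, 1.367, -0.083], TCP at [0.147, 0.633, 0.234] pointing down, gripper open.
Joint ranges: [-2.61, 2.61], [-1.02, 2.33], [0.03, 2.71], [-1.35, 4.49], [0.32, 2.68], [-2.91, 2.91]. Speed limits (rad/s): [2.57, 2.57, 3.14, 3.14, 3.14, 3.14].

INTERFACE

Orientations are given as a unit quaternion [x, y, z, w].
In Python, from bench import bot gives the robot as it stands.
- The arm moves only by the tool jog_arm, never from a script. Its argument "motion" is one flat list of numbers, 7 for each row, row after row: the shift along the tool's x, y, z each as a share of 100 mm, from -1 to 1, then the turn, a rotation vector about the tool's x, y, z each as a share of pi rad, from -1 to 1, then the opening, from -1 (shut) to 1 (fully open). A call has 1 to 5 rows; each row is the pose to reach, as a shift and turn from the pose commanded when the call began, along the tool's axes at that moment, turning the shorter way round; what a row does not reach only later rows make up. A row lasts 1/12 s, in which the tool goes at most 41.7 mm and 7.16 degrees, less where a joint would pass 70% of its speed; a pose out of reach is approached as far as the arm can. A call with a number of a shift or a turn outside -1 to 1 is refused whole. A call with a gripper value outside its range is refused whole. The fingers move at their own pace and stop on an object; "grip_force" is the grip in N (left out, the last holds). Time passes only in rows, so rows that repeat a pose let the fingers close. It gives the time, the measured TCP pose, the force, the opening and the grip force at its end, in the units of the state.
- bot.state(): the state, without advancing time (a new reading comes with each control period).
- bot.grab_frame(name): name is "scene" or "top"; returns (picture, depth): 384x512x3 uint8, red, green, blue; 384x512 float32, m along the optical axis (not along the pixel's ray), 0 where there is no reading.
- bot.get_calibration(name): a dict with "fx", "fy", "cx", "cy" (pixels), "pose" (4x4, takes a point from camera to world coordinates). Camera axes: x right, y up, looking along -z (the intrinsics and any distortion apply to the point x, -y, -z); pixel columns grow to the right and rows downward; lengths in m; the calibration is good to about 2 mm. A picture is of the moment at which its call begins. get_calibration takes no time and is no camera call.
- bot.close_job(): hands the job in; it is judged then, once.
The state is a dict: "time_s": time; "joint_pos": joint angles; "qd": joint speeds; "joint_torque": joint torques, N m; "eef_pos": TCP position; "ee_rot": TCP orientation; "ft_force": force on the tool from outside, world axes, zero at the start; "ft_torque": the same for the moment, N m; "gripper_width": finger opening in m; "finger_force": force on a finger pad.
Only numpy, scipy, OpenCV 4.12 (cv2) and the standard library are available. Lean on these libraries where they do the work, as an engineer would, in place of code of your own. Each camera call takes 0.05 s, during which the arm holds its last target. There are 200 camera calls.

TASK

Press the lid of each of the three tins under the hook rail down as far as it goes, firmly but without denting it; two will go fully home, and in the third something inside holds the lid up. Only when all three have been pressed where they stand, take the tin whose lid stays up and stand it upright in the middle of the glass coaster, leaving the other two closed where they are. Keep off the rail and do not disturb the mug, the bottle opener or the brush.

Things in the scene. Friction and masses are not known exactly. Their poses are not given: they have to be found in the camera images.
- ledge: Fixed beech slab 140 (x) x 520 (y) x 20 mm; origin at its underside's centre, x away from the robot. A 10 mm steel bar (the hook rail) runs along y above x = 0, axis 250 mm above the origin, y -235 to 235 mm; its ends bend back to x = 52 mm and down as posts. An upright gripper meets the bar before reaching a lid: come from the robot's side, tilted 30 degrees or so.
- tin_a: Square metal tin, one of three alike, 62 x 62 mm, upright on the ledge under the rail, 130 mm from the next. Origin at its underside's centre, z up, x and y square to its sides. Plain walls (grip across y) up to a shoulder 75 mm above the foot, then a darker narrower neck, then the lid. The contents cannot be seen. About 0.25 kg in all.
- tin_b: Square metal tin, one of three alike, 62 x 62 mm, upright on the ledge under the rail, 130 mm from the next. Origin at its underside's centre, z up, x and y square to its sides. Plain walls (grip across y) up to a shoulder 75 mm above the foot, then a darker narrower neck, then the lid. The contents cannot be seen. About 0.25 kg in all.
- tin_c: Square metal tin, one of three alike, 62 x 62 mm, upright on the ledge under the rail, 130 mm from the next. Origin at its underside's centre, z up, x and y square to its sides. Plain walls (grip across y) up to a shoulder 75 mm above the foot, then a darker narrower neck, then the lid. The contents cannot be seen. About 0.25 kg in all.
- lid_a (a joint): Lid of tin_a, 62 x 62 mm, 18 mm skirt. Value (m) = how far it is pushed down: 0 to 0.002 at the start (16 mm proud, dark neck showing), 0.016 home, skirt meeting the shoulder. It slides stiffly (about 6 N) and stays where left; at 12 to 20 N it is as far down as it goes. Dents above 40 N. In the tin that will not close it stops with about 10 mm of neck showing.
- lid_b (a joint): Lid of tin_b, 62 x 62 mm, 18 mm skirt. Value (m) = how far it is pushed down: 0 to 0.002 at the start (16 mm proud, dark neck showing), 0.016 home, skirt meeting the shoulder. It slides stiffly (about 6 N) and stays where left; at 12 to 20 N it is as far down as it goes. Dents above 40 N. In the tin that will not close it stops with about 10 mm of neck showing.
- lid_c (a joint): Lid of tin_c, 62 x 62 mm, 18 mm skirt. Value (m) = how far it is pushed down: 0 to 0.002 at the start (16 mm proud, dark neck showing), 0.016 home, skirt meeting the shoulder. It slides stiffly (about 6 N) and stays where left; at 12 to 20 N it is as far down as it goes. Dents above 40 N. In the tin that will not close it stops with about 10 mm of neck showing.
- top_a (a point): Centre of the flat top face of tin_a's lid, moving with it: 97 mm above the tin's foot when home, 113 mm when 16 mm proud.
- top_b (a point): Centre of the flat top face of tin_b's lid, moving with it: 97 mm above the tin's foot when home, 113 mm when 16 mm proud.
- top_c (a point): Centre of the flat top face of tin_c's lid, moving with it: 97 mm above the tin's foot when home, 113 mm when 16 mm proud.
- coaster: Fixed round glass coaster, 120 mm across, 8 mm thick, lying on the work surface beyond the left or the right end of the ledge; origin at the centre of its underside.
- mug: White ceramic mug, 82 mm across, 95 mm high, standing on the work surface at the other end of the ledge; bystander. Origin at the centre of its underside.
- opener: Bottle opener with a wooden handle and steel head, 145 mm long, lying along its x; bystander. Origin on its underside.
- brush: Plastic stylus brush, 132 mm long, lying along its x; bystander. Origin on its underside.
Not all that is in view belongs to the job. Leave any purple or red look-alike of the tin_c alone.

How it is judged:
On the way:
1. all three lids are pressed down as far as they go, the tins still standing in their places (within 30 mm) (((value of joint each of lid_b, lid_c above 0.0135 m and distance of each of tin_b, tin_c, tin_a from where it was at the start of the episode below 0.03 m and angle between each of tin_b, tin_c, tin_a's own z axis and vertical below 0.1 rad and value of joint lid_a between 0.0042 and 0.01 m) or (value of joint each of lid_a, lid_c above 0.0135 m and distance of each of tin_a, tin_c, tin_b from where it was at the start of the episode below 0.03 m and angle between each of tin_a, tin_c, tin_b's own z axis and vertical below 0.1 rad and value of joint lid_b between 0.0042 and 0.01 m) or (value of joint each of lid_a, lid_b above 0.0135 m and distance of each of tin_a, tin_b, tin_c from where it was at the start of the episode below 0.03 m and angle between each of tin_a, tin_b, tin_c's own z axis and vertical below 0.1 rad and value of joint lid_c between 0.0042 and 0.01 m))), for 0.2 s.
At the end, for the whole second after the job is handed in: The two lids that can close are home (within 2.5 mm) and their tins stand upright within 30 mm of where they were; the tin whose lid was pressed to its stop but stays at least 6 mm proud stands upright (within 0.1 rad) on the coaster, its centre within 25 mm of the coaster's; everything at rest (((value of joint each of lid_b, lid_c above 0.0135 m and distance of each of tin_b, tin_c from where it was at the start of the episode below 0.03 m and angle between each of tin_b, tin_c, tin_a's own z axis and vertical below 0.1 rad and value of joint lid_a between 0.0042 and 0.01 m and horizontal distance between tin_a and coaster below 0.025 m and z of tin_a in the frame of coaster between 0.005 and 0.012 m and linear speed of each of tin_a, tin_b, tin_c below 0.02 m/s) or (value of joint each of lid_a, lid_c above 0.0135 m and distance of each of tin_a, tin_c from where it was at the start of the episode below 0.03 m and angle between each of tin_a, tin_c, tin_b's own z axis and vertical below 0.1 rad and value of joint lid_b between 0.0042 and 0.01 m and horizontal distance between tin_b and coaster below 0.025 m and z of tin_b in the frame of coaster between 0.005 and 0.012 m and linear speed of each of tin_a, tin_b, tin_c below 0.02 m/s) or (value of joint each of lid_a, lid_b above 0.0135 m and distance of each of tin_a, tin_b from where it was at the start of the episode below 0.03 m and angle between each of tin_a, tin_b, tin_c's own z axis and vertical below 0.1 rad and value of joint lid_c between 0.0042 and 0.01 m and horizontal distance between tin_c and coaster below 0.025 m and z of tin_c in the frame of coaster between 0.005 and 0.012 m and linear speed of each of tin_a, tin_b, tin_c below 0.02 m/s))); the robot touches nothing.
It fails at once if a lid dented: pushed by the robot with more than 40 N (contact force between any of the fingers, the arm and lid_a above 40 N or contact force between any of the fingers, the arm and lid_b above 40 N or contact force between any of the fingers, the arm and lid_c above 40 N).
It fails at once if the rail or ledge struck (over 5 N) (contact force between any of the fingers, the arm and ledge above 5 N).
It fails at once if a tin tipped more than 0.5 rad (angle between any of tin_a, tin_b, tin_c's own z axis and vertical above 0.5 rad).
It fails at once if the mug, the bottle opener or the brush moved more than 30 mm (distance of any of mug, opener, brush from where it was at the start of the episode above 0.03 m).
It also fails if it takes over 72 s, if anything falls off the work surface, if the arm or the gripper's body presses on something with over 40 N, if the wrist force passes 120 N, or if a joint passes its speed limit or range.

## Working session

There is one attempt and no reset: what is moved stays moved. The work goes in short steps, Python scripts to look and compute and a tool call to move; the robot and the scene stay as the last step left them, time stands still between calls to the robot, and variables do not carry over. Pictures are saved under pics/ and viewed, at most 10 in all, crops included, and the job is handed in when it is done.

Besides the shell and the picture viewer there is one more tool, called after ">>>" by a JSON object that holds its "method" and its "body", one argument or row to a line. jog_arm: Moves the arm, as the interface text tells. Shift numbers are shares of 100 mm and turn numbers shares of pi rad, none past 1 either way. Its arguments: {"type":"object","properties":{"motion":{"type":"array","items":{"type":"number","minimum":-1,"maximum":1}},"grip_force":{"type":"number"}},"required":["motion"]}

```bash
mkdir -p pics; cat > h.py <<'E'
import numpy as np,cv2
from bench import bot
def pts(name):
    im,d=bot.grab_frame(name);c=bot.get_calibration(name)
    v,u=np.mgrid[:384,:512]
    p=np.stack([(u-c['cx'])/c['fx']*d,-(v-c['cy'])/c['fy']*d,-d],-1)
    P=p@np.array(c['pose'])[:3,:3].T+np.array(c['pose'])[:3,3]
    P[d==0]=np.nan
    return im,P
E
python3 - <<'E'
from h import *
for n in('scene','top'):
    im,P=pts(n);np.savez('/tmp/%s0.npz'%n,im=im,P=P)
    cv2.imwrite(f'pics/{n}0.png',cv2.resize(im[:,:,::-1],(800,600)))
    c=bot.get_calibration(n);print(n,{k:c[k] for k in c if k!='pose'},np.round(c['pose'],3).tolist())
s=bot.state();print(s)
E
```

```text
scene {'fx': 418.2045662066511, 'fy': 418.2045662066511, 'cx': 254.27607538522392, 'cy': 190.08116202591404} [[0.476, -0.506, 0.719, 1.567], [0.879, 0.288, -0.38, -0.492], [-0.014, 0.813, 0.582, 0.88], [0.0, 0.0, 0.0, 1.0]]
top {'fx': 479.82507812241624, 'fy': 479.82507812241624, 'cx': 251.02378648160402, 'cy': 189.7823135415683} [[-0.011, 0.983, -0.184, 0.349], [-1.0, -0.008, 0.016, 0.014], [0.015, 0.184, 0.983, 1.513], [0.0, 0.0, 0.0, 1.0]]
{'time_s': 0.1, 'joint_pos': array([ 1.26039961e+00,  1.24431753e-01,  1.65151454e+00,  1.34744379e-05,
        1.36750506e+00, -8.26114890e-02]), 'qd': array([ 0.00247045, -0.00306139, -0.00313472, -0.00059964, -0.00182943,
        0.00276836]), 'joint_torque': array([ 6.52839917e-04, -4.18875217e+01, -3.61099720e+01,  7.76235270e-02,
        4.61476506e-02, -8.40719827e-05]), 'eef_pos': array([0.14665052, 0.63268833, 0.23252874]), 'ee_rot': array([ 1.13647853e-01,  9.93520660e-01, -9.10175523e-04, -1.87918084e-04]), 'ft_force': array([-0.4367981 ,  0.56147989,  0.19125168]), 'ft_torque': array([ 0.01111892,  0.02611611, -0.0096477 ]), 'finger_force': 0.0, 'gripper_width': 0.09513296737855671}
```

View pics/scene0.png

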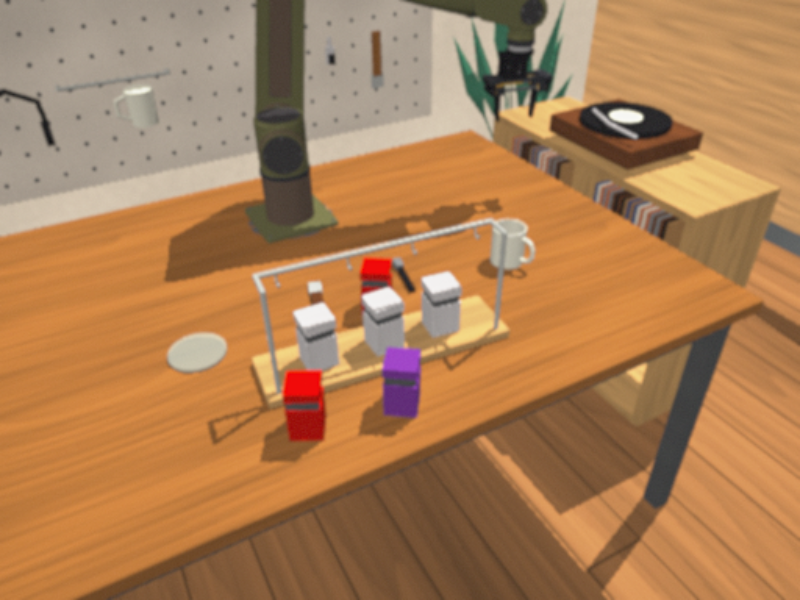

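View pics/top0.png

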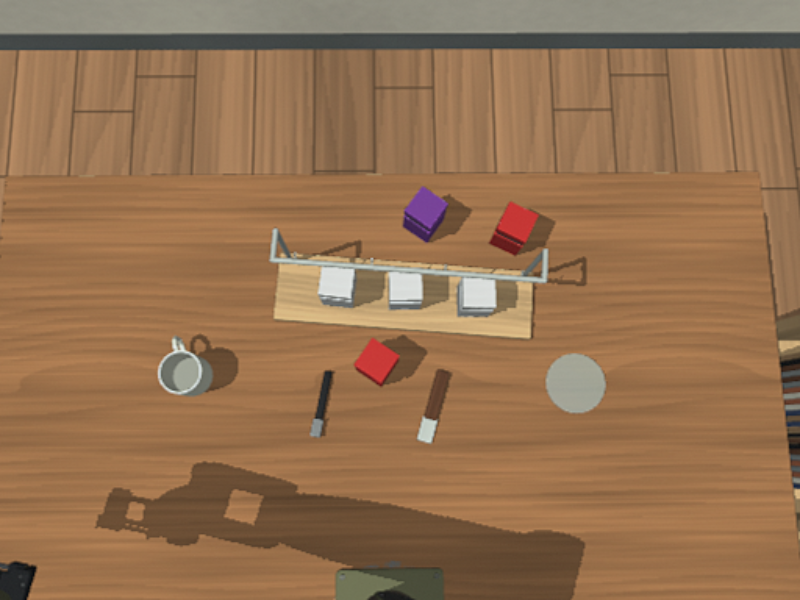

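The scene view shows three white tins under the rail at about (317,338), (383,320) and (440,304). In the top view they are at (477,295), (405,290) and (337,285). The coaster is at (575,383), the mug at (185,372), and red/purple look-alikes stand at (377,360), (515,228) and (425,214). Only the white tins on the ledge fit the description. Next I'll measure positions and make an enlarged crop to confirm.

```bash
python3 - <<'E'
from h import *
z=np.load('/tmp/top0.npz');im,P=z['im'],z['P']
s=np.load('/tmp/scene0.npz')
def rect(m,nm):
    p=P[m][:,:2].astype(np.float32);r=cv2.minAreaRect(p*1000);print(nm,len(p),'c',np.round(r[0],1),'sz',np.round(r[1],1),'ang',round(r[2],1),'z',np.round(np.nanpercentile(P[m][:,2],[5,50,95]),4))
hsv=cv2.cvtColor(im,cv2.COLOR_RGB2HSV)
Z=P[...,2]
white=(hsv[...,1]<60)&(hsv[...,2]>140)&(Z>.11)&(Z<.15)
n,l,st,c=cv2.connectedComponentsWithStats(white.astype(np.uint8))
for i in range(1,n):
    if st[i,4]>60: rect(l==i,('lid',c[i]*800/512))
red=((hsv[...,0]<6)|(hsv[...,0]>120))&(hsv[...,1]>120)&(Z>.09)&(Z<.2)
n,l,st,c=cv2.connectedComponentsWithStats(red.astype(np.uint8))
for i in range(1,n):
    if st[i,4]>60: rect(l==i,('lookalike',c[i]*800/512))
rail=(Z>.235)&(Z<.28)&(P[...,0]>.4); n,l,st,c=cv2.connectedComponentsWithStats(rail.astype(np.uint8));
for i in range(1,n):
    if st[i,4]>40: rect(l==i,('rail',c[i]*800/512))
led=(Z>.012)&(Z<.028)&(P[...,0]>.4)&(hsv[...,1]>40); n,l,st,c=cv2.connectedComponentsWithStats(led.astype(np.uint8))
for i in range(1,n):
    if st[i,4]>300: rect(l==i,('ledge',c[i]*800/512))
v,u=np.mgrid[:384,:512]
co=(np.hypot(u-575*.64,v-383*.64)<28)&(hsv[...,1]<70)
rect(co,'coaster'); print(cv2.minEnclosingCircle((P[co][:,:2]*1000).astype(np.float32)))
mug=(np.hypot(u-185*.64,v-372*.64)<26)&(Z>.085); rect(mug,'mug')
cl=cv2.resize(s['im'][160:290,140:350,::-1],None,fx=3.5,fy=3.5,interpolation=cv2.INTER_CUBIC);cv2.imwrite('pics/crop0.png',cl)
E
```

```text
('lid', array([336.14267677, 281.35653409])) 396 c [638.   95.9] sz [62.2 56.4] ang 83.1 z [0.128  0.1326 0.1371]
('lid', array([405.45392954, 285.47594851])) 369 c [628.8 -35.1] sz [53.8 62. ] ang 0.7 z [0.1283 0.133  0.1378]
('lid', array([478.3753034 , 292.24438714])) 412 c [ 615.  -172.6] sz [62.9 57.6] ang 88.4 z [0.1284 0.1336 0.1384]
('lookalike', array([425.46686747, 207.99322289])) 415 c [787.3 -77. ] sz [61.6 61.2] ang 53.8 z [0.1048 0.1136 0.1191]
('lookalike', array([516.79956897, 222.0941092 ])) 435 c [ 757.8 -254.4] sz [61.9 62. ] ang 63.6 z [0.105  0.1139 0.1187]
('lookalike', array([376.53835541, 359.68198124])) 453 c [491.3  20.9] sz [61.8 61. ] ang 55.3 z [0.1093 0.1145 0.1194]
('rail', array([409.712048  , 266.04387469])) 802 c [657.3 -37.6] sz [479.3  61.3] ang 85.0 z [0.2503 0.2551 0.2599]
('ledge', array([402.96696937, 304.24048849])) 4212 c [620.4 -34.9] sz [520.5 118.1] ang 85.0 z [0.0159 0.0213 0.0263]
coaster 1154 c [nan nan] sz [0. 0.] ang 0.0 z [0.0033 0.0091 0.0144]
((452.8555603027344, -377.2386474609375), 60.61219024658203)
mug 172 c [474.9 390. ] sz [81.7 81. ] ang 65.8 z [0.0875 0.095  0.1005]
```

View pics/crop0.png

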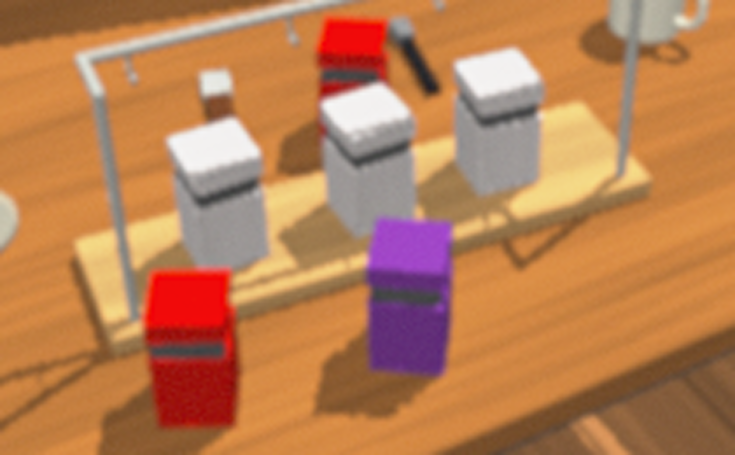

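The crop confirms it: three white tins with dark necks stand on the ledge. The red and purple ones are decoys. The sizes and heights check out: lids 62 mm across with tops at z≈0.133, ledge yaw −5°, coaster at (0.453, −0.377). Now I'll move.

>>> {"method": "jog_arm", "body": {
  "motion": [-1,-1,-0.6,0,0,-0.044,-1,-1,-1,-0.6,0,0,-0.044,-1,-1,-1,-0.6,0,0,-0.044,-1,-1,-1,-0.6,0,0,-0.044,-1,-1,-1,-0.6,0,0,-0.044,-1],
  "grip_force": 20
}}

```text
time_s: 0.52
eef_pos: [0.2242, 0.5111, 0.2969]
ee_rot: [0.047, 0.999, 0.002, 0.002]
ft_force: [0.6, 0.9, 0.5]
gripper_width: 0.0674
finger_force: 0.0
```

```bash
cat > go.py <<'E'
import sys,numpy as np
from scipy.spatial.transform import Rotation as R
from bench import bot
# args: x y z tilt_deg yaw_deg (ledge yaw -5)
x,y,z,t,w=map(float,sys.argv[1:])
s=bot.state();R0=R.from_quat(s['ee_rot']);a=np.radians(t);b=np.radians(w)
ex=np.array([np.cos(b),np.sin(b),0]);ey=np.array([-np.sin(b),np.cos(b),0]);tz=np.sin(a)*ex-np.cos(a)*np.array([0,0,1])
T=R.from_matrix(np.c_[np.cross(ey,tz),ey,tz])
print('t',round(s['time_s'],2),'pos',s['eef_pos'].round(4),'F',s['ft_force'].round(1),'q',s['joint_pos'].round(2))
print('shift',(R0.inv().apply(np.array([x,y,z])-s['eef_pos'])/.1).round(3),'turn',((R0.inv()*T).as_rotvec()/np.pi).round(4))
E
python3 go.py .568 .103 .24 35 -5
```

```text
t 0.52 pos [0.2242 0.5111 0.2969] F [0.6 0.9 0.5] q [ 1.06 -0.11  1.78 -0.    1.47 -0.42]
shift [-3.801 -3.745  0.568] turn [ 0.0005 -0.1934 -0.0022]
```

>>> {"method": "jog_arm", "body": {
  "motion": [-1,-1,0,0,0,0,-1,-1,-1,0,0,0,0,-1,-1,-1,0,0,0,0,-1,-1,-1,0,0,0,0,-1]
}}

```text
time_s: 0.85
eef_pos: [0.314, 0.4019, 0.2929]
ee_rot: [0.046, 0.999, -0.001, 0.0]
ft_force: [0.0, 0.5, -0.3]
gripper_width: 0.0408
finger_force: 0.0
```

>>> {"method": "jog_arm", "body": {
  "motion": [-1,-1,0,0,0,0,-1,-1,-1,0,0,0,0,-1,-1,-1,0,0,0,0,-1,-1,-1,0,0,0,0,-1]
}}

```text
time_s: 1.18
eef_pos: [0.4048, 0.2932, 0.2929]
ee_rot: [0.046, 0.999, -0.001, 0.0]
ft_force: [0.2, 0.3, -0.2]
gripper_width: 0.0136
finger_force: 0.0
```

>>> {"method": "jog_arm", "body": {
  "motion": [-1,-1,0,0,-0.19,0,-1,-1,-1,0,0,-0.19,0,-1,-1,-1,0,0,-0.19,0,-1,-1,-1,0,0,-0.19,0,-1,-1,-1,0,0,-0.19,0,-1]
}}

```text
time_s: 1.6
eef_pos: [0.4947, 0.1853, 0.2932]
ee_rot: [0.044, 0.954, -0.014, 0.296]
ft_force: [-0.0, 0.3, -0.4]
gripper_width: 0.0004
finger_force: 0.0
```

```bash
python3 go.py .568 .102 .235 35 -5
```

```text
t 1.6 pos [0.4947 0.1853 0.2932] F [-0.   0.3 -0.4] q [ 0.39 -0.49  2.16 -0.33  0.95 -0.96]
shift [-0.336 -0.761  0.937] turn [-0.0011 -0.0029 -0.0015]
```

>>> {"method": "jog_arm", "body": {
  "motion": [-0.38,-0.76,0.96,0,-0.003,0,-1,-0.38,-0.76,0.96,0,-0.003,0,-1,-0.38,-0.76,0.96,0,-0.003,0,-1,-0.38,-0.76,0.96,0,-0.003,0,-1,-0.38,-0.76,0.96,0,-0.003,0,-1]
}}

```text
time_s: 2.02
eef_pos: [0.5714, 0.1028, 0.2324]
ee_rot: [0.044, 0.954, -0.014, 0.296]
ft_force: [-0.0, -0.3, 0.2]
gripper_width: 0.0002
finger_force: 0.0
```

```bash
python3 go.py .630 .097 .162 35 -5; python3 - <<'E'
from h import *
im,P=pts('top');cv2.imwrite('pics/t1.png',cv2.resize(im[120:280,140:380,::-1],None,fx=3,fy=3))
E
```

```text
t 2.02 pos [0.5714 0.1028 0.2324] F [-0.  -0.3  0.2] q [ 0.15 -0.35  2.16 -0.2   0.75 -1.22]
shift [-0.088 -0.003  0.914] turn [-0.0012 -0.0031 -0.0013]
```

View pics/t1.png

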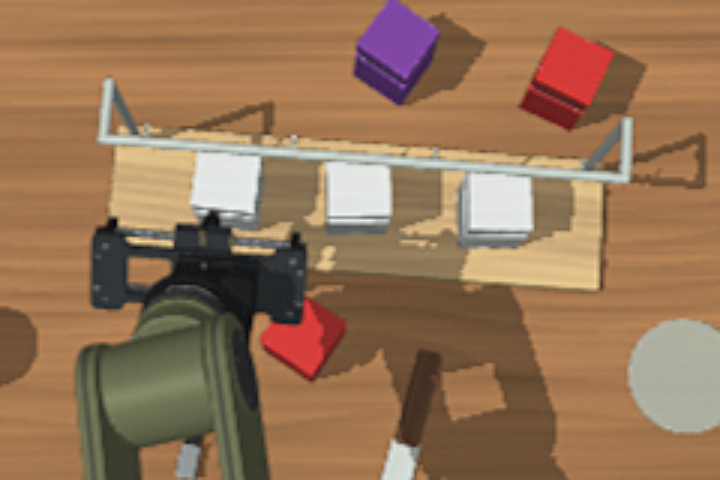

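The gripper (200,250) is lined up in front of the left tin (225,190) and clear of the rail. I'll move in along the tool axis.

>>> {"method": "jog_arm", "body": {
  "motion": [-0.04,0,0.45,0,0,0,-1,-0.09,0,0.8,0,0,0,-1,-0.09,0,0.91,0,0,0,-1,-0.09,0,0.91,0,0,0,-1,-0.09,0,0.91,0,0,0,-1]
}}

```text
time_s: 2.48
eef_pos: [0.6307, 0.1003, 0.1662]
ee_rot: [0.042, 0.954, -0.013, 0.298]
ft_force: [0.2, 0.2, 0.3]
gripper_width: 0.0004
finger_force: 0.0
```

>>> {"method": "jog_arm", "body": {
  "motion": [0.023,0,0.033,0,0,0,-1,0.046,0,0.066,0,0,0,-1,0.046,0,0.066,0,0,0,-1]
}}

```text
time_s: 2.73
eef_pos: [0.6304, 0.0995, 0.1587]
ee_rot: [0.042, 0.953, -0.013, 0.299]
ft_force: [-0.3, 0.0, -0.0]
gripper_width: 0.0007
finger_force: 0.0
```

>>> {"method": "jog_arm", "body": {
  "motion": [0.017,0,0.025,0,0,0,-1,0.034,0,0.05,0,0,0,-1,0.034,0,0.05,0,0,0,-1,0.034,0,0.05,0,0,0,-1]
}}

```text
time_s: 3.07
eef_pos: [0.6313, 0.099, 0.1527]
ee_rot: [0.043, 0.953, -0.013, 0.299]
ft_force: [-1.6, 0.7, 2.4]
gripper_width: 0.0009
finger_force: 1.3
```

>>> {"method": "jog_arm", "body": {
  "motion": [0.006,0,0.008,0,0,0,-1,0.011,0,0.016,0,0,0,-1,0.017,0,0.025,0,0,0,-1,0.017,0,0.025,0,0,0,-1]
}}

```text
time_s: 3.4
eef_pos: [0.6317, 0.099, 0.1502]
ee_rot: [0.043, 0.953, -0.013, 0.299]
ft_force: [-2.8, -0.0, 4.9]
gripper_width: 0.0005
finger_force: 2.7
```

>>> {"method": "jog_arm", "body": {
  "motion": [0.006,0,0.008,0,0,0,-1,0.011,0,0.016,0,0,0,-1,0.017,0,0.025,0,0,0,-1,0.017,0,0.025,0,0,0,-1]
}}

```text
time_s: 3.73
eef_pos: [0.6317, 0.099, 0.1471]
ee_rot: [0.043, 0.953, -0.013, 0.299]
ft_force: [-2.9, 0.7, 5.1]
gripper_width: 0.0002
finger_force: 2.7
```

>>> {"method": "jog_arm", "body": {
  "motion": [0.006,0,0.008,0,0,0,-1,0.011,0,0.016,0,0,0,-1,0.011,0,0.016,0,0,0,-1]
}}

```text
time_s: 3.98
eef_pos: [0.6317, 0.099, 0.1452]
ee_rot: [0.043, 0.953, -0.013, 0.299]
ft_force: [-3.6, 1.9, 5.4]
gripper_width: 0.0002
finger_force: 2.7
```

>>> {"method": "jog_arm", "body": {
  "motion": [0.006,0,0.008,0,0,0,-1,0.011,0,0.016,0,0,0,-1,0.011,0,0.016,0,0,0,-1]
}}

```text
time_s: 4.23
eef_pos: [0.6317, 0.099, 0.1432]
ee_rot: [0.043, 0.953, -0.013, 0.299]
ft_force: [-2.3, 0.3, 5.7]
gripper_width: 0.0006
finger_force: 2.7
```

```bash
python3 go.py .630 .097 .14 35 -5
```

```text
t 4.23 pos [0.6317 0.099  0.1432] F [-2.3  0.3  5.7] q [ 0.12 -0.1   2.13 -0.24  0.53 -1.19]
shift [ 0.03  -0.022  0.018] turn [-0.0003 -0.0008 -0.0007]
```

>>> {"method": "jog_arm", "body": {
  "motion": [0.006,0,0.008,0,0,0,-1,0.011,0,0.016,0,0,0,-1,0.017,0,0.025,0,0,0,-1,0.017,0,0.025,0,0,0,-1]
}}

```text
time_s: 4.57
eef_pos: [0.6317, 0.0991, 0.1401]
ee_rot: [0.043, 0.953, -0.013, 0.299]
ft_force: [-3.2, 0.3, 4.9]
gripper_width: 0.0005
finger_force: 2.7
```

>>> {"method": "jog_arm", "body": {
  "motion": [0.006,0,0.008,0,0,0,-1,0.011,0,0.016,0,0,0,-1,0.011,0,0.016,0,0,0,-1]
}}

```text
time_s: 4.82
eef_pos: [0.6321, 0.0991, 0.1389]
ee_rot: [0.043, 0.953, -0.013, 0.3]
ft_force: [-4.3, 0.1, 7.1]
gripper_width: 0.0005
finger_force: 3.4
```

>>> {"method": "jog_arm", "body": {
  "motion": [0.006,0,0.008,0,0,0,-1,0.006,0,0.008,0,0,0,-1]
}}

```text
time_s: 4.98
eef_pos: [0.6327, 0.0991, 0.1389]
ee_rot: [0.043, 0.953, -0.013, 0.301]
ft_force: [-4.9, 0.0, 9.5]
gripper_width: 0.0006
finger_force: 4.6
```

>>> {"method": "jog_arm", "body": {
  "motion": [0.006,0,0.008,0,0,0,-1,0.011,0,0.016,0,0,0,-1,0.014,0,0.02,0,0,0,-1,0.014,0,0.02,0,0,0,-1]
}}

```text
time_s: 5.32
eef_pos: [0.6343, 0.0991, 0.1392]
ee_rot: [0.043, 0.952, -0.013, 0.303]
ft_force: [-7.0, -0.7, 15.4]
gripper_width: 0.0005
finger_force: 7.6
```

>>> {"method": "jog_arm", "body": {
  "motion": [0.006,0,0.008,0,0,0,-1,0.009,0,0.012,0,0,0,-1,0.009,0,0.012,0,0,0,-1]
}}

```text
time_s: 5.57
eef_pos: [0.6352, 0.0991, 0.1393]
ee_rot: [0.042, 0.952, -0.013, 0.304]
ft_force: [-7.9, -1.7, 19.3]
gripper_width: 0.0003
finger_force: 9.3
```

Left lid is home: it stopped at about 16 mm of travel with 19 N. I'll retract and go to the middle tin.

>>> {"method": "jog_arm", "body": {
  "motion": [-0.05,0,-0.3,0,0,0,-1,-0.05,0,-0.6,0,0,0,-1,-0.05,0,-0.6,0,0,0,-1,-0.05,-0.4,-0.6,0,0,0,-1,-0.05,-0.8,-0.6,0,0,0,-1]
}}

```text
time_s: 5.98
eef_pos: [0.5936, 0.0232, 0.1844]
ee_rot: [0.04, 0.953, -0.013, 0.299]
ft_force: [-0.4, -0.8, -0.0]
gripper_width: 0.0005
finger_force: 0.0
```

```bash
python3 go.py .590 -.032 .20 35 -5;python3 go.py .621 -.035 .158 35 -5
```

```text
t 5.98 pos [0.5936 0.0232 0.1844] F [-0.4 -0.8 -0. ] q [-0.04 -0.28  2.2  -0.04  0.62 -1.5 ]
shift [-0.098 -0.553 -0.122] turn [ 0.0005 -0.0012  0.0008]
t 5.98 pos [0.5936 0.0232 0.1844] F [-0.4 -0.8 -0. ] q [-0.04 -0.28  2.2  -0.04  0.62 -1.5 ]
shift [-0.114 -0.556  0.401] turn [ 0.0005 -0.0012  0.0008]
```

>>> {"method": "jog_arm", "body": {
  "motion": [-0.11,-0.4,0,0,0,0,-1,-0.11,-0.56,0,0,0,0,-1,-0.11,-0.56,0.2,0,0,0,-1,-0.11,-0.56,0.4,0,0,0,-1,-0.11,-0.56,0.4,0,0,0,-1]
}}

```text
time_s: 6.4
eef_pos: [0.6197, -0.0377, 0.1535]
ee_rot: [0.044, 0.954, -0.013, 0.296]
ft_force: [-0.6, -0.2, -1.1]
gripper_width: 0.0005
finger_force: 0.0
```

>>> {"method": "jog_arm", "body": {
  "motion": [0.017,0,0.025,0,0,0,-1,0.034,0,0.05,0,0,0,-1,0.034,0,0.05,0,0,0,-1,0.034,0,0.05,0,0,0,-1]
}}

```text
time_s: 6.73
eef_pos: [0.6206, -0.0363, 0.1524]
ee_rot: [0.042, 0.953, -0.013, 0.299]
ft_force: [-0.6, 0.4, 1.7]
gripper_width: 0.0003
finger_force: 0.6
```

>>> {"method": "jog_arm", "body": {
  "motion": [0.006,0,0.008,0,0,0,-1,0.011,0,0.016,0,0,0,-1,0.011,0,0.016,0,0,0,-1]
}}

```text
time_s: 6.98
eef_pos: [0.6211, -0.0365, 0.151]
ee_rot: [0.043, 0.953, -0.013, 0.299]
ft_force: [-1.7, -0.3, 5.0]
gripper_width: 0.0007
finger_force: 2.6
```

>>> {"method": "jog_arm", "body": {
  "motion": [0.006,0,0.008,0,0,0,-1,0.011,0,0.016,0,0,0,-1,0.017,0,0.025,0,0,0,-1,0.017,0,0.025,0,0,0,-1]
}}

```text
time_s: 7.32
eef_pos: [0.6211, -0.0364, 0.148]
ee_rot: [0.043, 0.953, -0.013, 0.299]
ft_force: [-2.8, 0.8, 6.1]
gripper_width: 0.0001
finger_force: 2.7
```

>>> {"method": "jog_arm", "body": {
  "motion": [0.006,0,0.008,0,0,0,-1,0.011,0,0.016,0,0,0,-1,0.017,0,0.025,0,0,0,-1,0.017,0,0.025,0,0,0,-1]
}}

```text
time_s: 7.65
eef_pos: [0.6211, -0.0365, 0.145]
ee_rot: [0.043, 0.953, -0.013, 0.299]
ft_force: [-3.1, 0.1, 5.9]
gripper_width: 0.0006
finger_force: 2.7
```

>>> {"method": "jog_arm", "body": {
  "motion": [0.006,0,0.008,0,0,0,-1,0.011,0,0.016,0,0,0,-1,0.011,0,0.016,0,0,0,-1]
}}

```text
time_s: 7.9
eef_pos: [0.6211, -0.0364, 0.1431]
ee_rot: [0.043, 0.953, -0.013, 0.299]
ft_force: [-2.6, 0.9, 5.9]
gripper_width: 0.0004
finger_force: 2.8
```

>>> {"method": "jog_arm", "body": {
  "motion": [0.006,0,0.008,0,0,0,-1,0.011,0,0.016,0,0,0,-1,0.017,0,0.025,0,0,0,-1,0.023,0,0.033,0,0,0,-1,0.028,0,0.041,0,0,0,-1]
}}

```text
time_s: 8.32
eef_pos: [0.6215, -0.0365, 0.1386]
ee_rot: [0.043, 0.953, -0.013, 0.3]
ft_force: [-4.9, 0.5, 11.1]
gripper_width: 0.0003
finger_force: 5.3
```

>>> {"method": "jog_arm", "body": {
  "motion": [0.006,0,0.008,0,0,0,-1,0.011,0,0.016,0,0,0,-1,0.014,0,0.02,0,0,0,-1,0.014,0,0.02,0,0,0,-1]
}}

```text
time_s: 8.65
eef_pos: [0.6233, -0.0367, 0.1392]
ee_rot: [0.043, 0.952, -0.014, 0.302]
ft_force: [-5.5, 1.2, 13.2]
gripper_width: 0.0008
finger_force: 6.7
```

>>> {"method": "jog_arm", "body": {
  "motion": [0.006,0,0.008,0,0,0,-1,0.009,0,0.012,0,0,0,-1,0.009,0,0.012,0,0,0,-1]
}}

```text
time_s: 8.9
eef_pos: [0.6243, -0.0367, 0.1394]
ee_rot: [0.042, 0.952, -0.014, 0.304]
ft_force: [-6.6, 1.9, 16.3]
gripper_width: 0.0003
finger_force: 8.5
```

>>> {"method": "jog_arm", "body": {
  "motion": [-0.05,0,-0.3,0,0,0,-1,-0.05,0,-0.6,0,0,0,-1,-0.05,0,-0.6,0,0,0,-1,-0.05,-0.4,-0.6,0,0,0,-1,-0.05,-0.8,-0.6,0,0,0,-1]
}}

```text
time_s: 9.32
eef_pos: [0.5835, -0.1118, 0.1854]
ee_rot: [0.04, 0.953, -0.013, 0.299]
ft_force: [0.9, -0.4, 0.3]
gripper_width: 0.0003
finger_force: 0.0
```

```bash
python3 go.py .608 -.170 .160 35 -5
```

```text
t 9.32 pos [ 0.5835 -0.1118  0.1854] F [ 0.9 -0.4  0.3] q [-0.35 -0.28  2.2   0.25  0.65 -1.99]
shift [-0.095 -0.559  0.376] turn [ 0.0006 -0.001   0.001 ]
```

>>> {"method": "jog_arm", "body": {
  "motion": [-0.1,-0.4,0,0,0,0,-1,-0.1,-0.58,0,0,0,0,-1,-0.1,-0.58,0.2,0,0,0,-1,-0.1,-0.58,0.36,0,0,0,-1,-0.1,-0.58,0.36,0,0,0,-1]
}}

```text
time_s: 9.73
eef_pos: [0.6056, -0.1737, 0.1566]
ee_rot: [0.043, 0.954, -0.012, 0.295]
ft_force: [-0.4, -0.8, -0.9]
gripper_width: 0.0004
finger_force: 0.0
```

>>> {"method": "jog_arm", "body": {
  "motion": [0.014,0,0.02,0,0,0,-1,0.028,0,0.041,0,0,0,-1,0.028,0,0.041,0,0,0,-1,0.028,0,0.041,0,0,0,-1]
}}

```text
time_s: 10.07
eef_pos: [0.6069, -0.1737, 0.1566]
ee_rot: [0.042, 0.953, -0.013, 0.299]
ft_force: [0.4, 0.2, -0.1]
gripper_width: 0.0003
finger_force: 0.0
```

>>> {"method": "jog_arm", "body": {
  "motion": [0.006,0,0.008,0,0,0,-1,0.011,0,0.016,0,0,0,-1,0.011,0,0.016,0,0,0,-1]
}}

```text
time_s: 10.32
eef_pos: [0.6071, -0.174, 0.1545]
ee_rot: [0.043, 0.953, -0.014, 0.299]
ft_force: [1.0, -0.0, 0.7]
gripper_width: 0.0003
finger_force: 0.3
```

>>> {"method": "jog_arm", "body": {
  "motion": [0.006,0,0.008,0,0,0,-1,0.011,0,0.016,0,0,0,-1,0.017,0,0.025,0,0,0,-1,0.017,0,0.025,0,0,0,-1]
}}

```text
time_s: 10.65
eef_pos: [0.6078, -0.1743, 0.1526]
ee_rot: [0.043, 0.953, -0.014, 0.299]
ft_force: [-2.3, 2.3, 5.4]
gripper_width: 0.0004
finger_force: 2.7
```

>>> {"method": "jog_arm", "body": {
  "motion": [0.006,0,0.008,0,0,0,-1,0.011,0,0.016,0,0,0,-1,0.017,0,0.025,0,0,0,-1,0.017,0,0.025,0,0,0,-1]
}}

```text
time_s: 10.98
eef_pos: [0.6078, -0.1742, 0.1496]
ee_rot: [0.043, 0.953, -0.014, 0.299]
ft_force: [-2.6, 1.3, 5.6]
gripper_width: 0.0004
finger_force: 2.7
```

>>> {"method": "jog_arm", "body": {
  "motion": [0.006,0,0.008,0,0,0,-1,0.011,0,0.016,0,0,0,-1,0.017,0,0.025,0,0,0,-1,0.017,0,0.025,0,0,0,-1]
}}

```text
time_s: 11.32
eef_pos: [0.6092, -0.1748, 0.1491]
ee_rot: [0.043, 0.952, -0.014, 0.301]
ft_force: [-4.0, 3.2, 11.2]
gripper_width: 0.0002
finger_force: 5.4
```

>>> {"method": "jog_arm", "body": {
  "motion": [0.006,0,0.008,0,0,0,-1,0.011,0,0.016,0,0,0,-1,0.011,0,0.016,0,0,0,-1]
}}

```text
time_s: 11.57
eef_pos: [0.6104, -0.1752, 0.1493]
ee_rot: [0.043, 0.952, -0.015, 0.303]
ft_force: [-5.5, 3.6, 15.6]
gripper_width: 0.0007
finger_force: 7.8
```

The right lid has stopped 10 mm above home at 16 N, so the right tin is the jammed one. I'll retract, open the gripper, check all the lids, and find the tin's exact position.

>>> {"method": "jog_arm", "body": {
  "motion": [0.006,0,0.008,0,0,0,-1,0.006,0,0.008,0,0,0,-1]
}}

```text
time_s: 11.73
eef_pos: [0.6109, -0.1754, 0.1494]
ee_rot: [0.043, 0.952, -0.015, 0.304]
ft_force: [-6.0, 3.5, 18.8]
gripper_width: 0.0004
finger_force: 8.9
```

>>> {"method": "jog_arm", "body": {
  "motion": [-0.05,0,-0.3,0,0,0,-1,-0.05,0,-0.6,0,0,0,-1,-0.05,0,-0.9,0,0,0,-1,-0.05,0,-1,0,0,0,-0.5,-0.05,0,-1,0,0,0,1]
}}

```text
time_s: 12.15
eef_pos: [0.5549, -0.17, 0.2307]
ee_rot: [0.043, 0.953, -0.015, 0.301]
ft_force: [0.6, -0.9, 0.7]
gripper_width: 0.0087
finger_force: 0.0
```

>>> {"method": "jog_arm", "body": {
  "motion": [0,0,-1,0,0,0,1,0,0,-1,0,0,0,1,0,0,-1,0,0,0,1,0,0,-1,0,0,0,1,0,0,-1,0,0,0,1]
}}

```text
time_s: 12.57
eef_pos: [0.4978, -0.1644, 0.3084]
ee_rot: [0.043, 0.953, -0.013, 0.298]
ft_force: [-0.2, 0.5, -0.8]
gripper_width: 0.0417
finger_force: 0.0
```

```bash
python3 - <<'E'
from h import *
s=bot.state();print(s['time_s'],s['eef_pos'],s['gripper_width'])
im,P=pts('top');Z=P[...,2];hsv=cv2.cvtColor(im,cv2.COLOR_RGB2HSV)
w=(hsv[...,1]<60)&(hsv[...,2]>140)&(Z>.107)&(Z<.15)&(P[...,0]>.57)&(P[...,0]<.7)
n,l,st,c=cv2.connectedComponentsWithStats(w.astype(np.uint8))
for i in range(1,n):
    if st[i,4]>60:
        p=P[l==i];r=cv2.minAreaRect((p[:,:2]*1000).astype(np.float32));print(np.round(r[0],1),np.round(r[1],1),round(r[2],1),'z',np.median(p[:,2]).round(4),'min/max',p.min(0).round(3),p.max(0).round(3))
im2,_=pts('scene')
a=cv2.resize(im[130:270,150:410,::-1],(780,420))[:, :];cv2.imwrite('pics/t2.png',a)
cv2.imwrite('pics/s2.png',cv2.resize(im2[140:270,140:350,::-1],None,fx=3.5,fy=3.5,interpolation=cv2.INTER_CUBIC))
E
```

```text
12.5667 [ 0.49780519 -0.16443297  0.30843533] 0.041654848651489496
[639.5  95.4] [61.9 60.4] 82.4 z 0.1185 min/max [0.607 0.061 0.108] [0.671 0.13  0.127]
[630.1 -33.7] [59.7 56.7] 89.5 z 0.1183 min/max [ 0.602 -0.064  0.108] [ 0.659 -0.004  0.127]
[ 615.6 -173.1] [63.  58.7] 88.6 z 0.1282 min/max [ 0.586 -0.204  0.107] [ 0.646 -0.141  0.137]
```

View pics/s2.png

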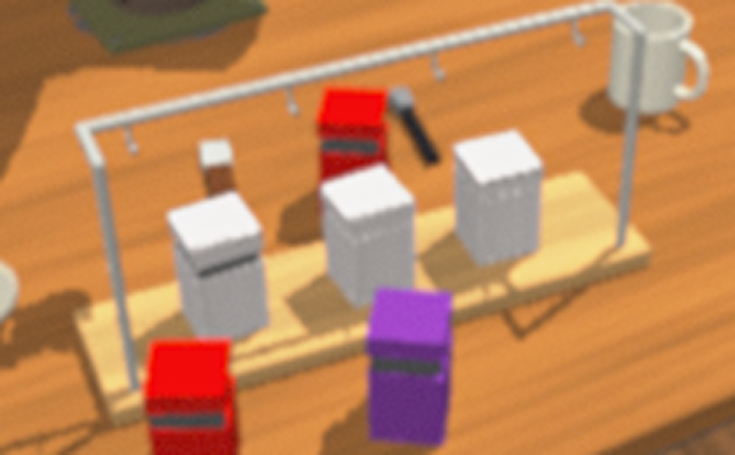

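View pics/t2.png

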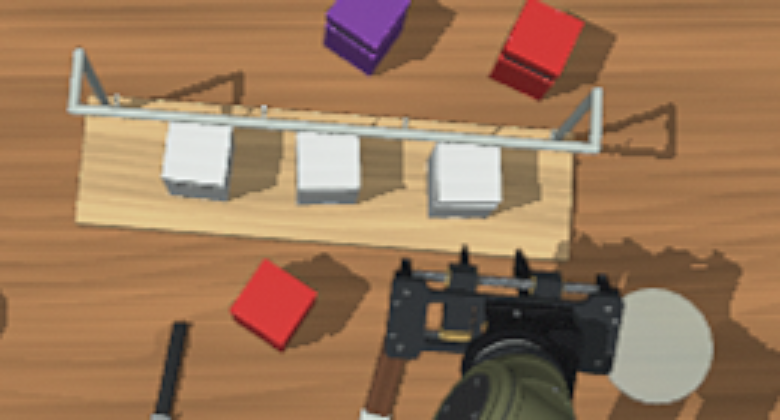

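In the crop, the left and middle lids are flush, with tops measured at z=0.118. The right tin still shows its dark neck at (228,265), and its top is at z=0.128. The tin to move is at about (0.617, −0.173), yaw −1.4°.

```bash
python3 go.py .547 -.1715 .184 30 -1.5
```

```text
t 12.67 pos [ 0.4974 -0.1639  0.3059] F [-0.4 -0.5 -0.5] q [-0.56 -0.56  2.18  0.31  0.99 -2.14]
shift [ 0.278 -0.034  1.288] turn [-0.0102  0.025  -0.0174]
```

>>> {"method": "jog_arm", "body": {
  "motion": [0.1,0,0.4,-0.01,0.025,-0.017,1,0.2,-0.03,0.8,-0.01,0.025,-0.017,1,0.28,-0.03,1,-0.01,0.025,-0.017,1,0.28,-0.03,1,-0.01,0.025,-0.017,1,0.28,-0.03,1,-0.01,0.025,-0.017,1]
}}

```text
time_s: 13.08
eef_pos: [0.53, -0.1691, 0.2068]
ee_rot: [0.013, 0.966, -0.003, 0.258]
ft_force: [0.5, -0.5, 0.3]
gripper_width: 0.083
finger_force: 0.0
```

>>> {"method": "jog_arm", "body": {
  "motion": [0,0,0,0,0,0,1,0,0,0,0,0,0,1,0,0,0,0,0,0,1,0,0,0,0,0,0,1]
}}

```text
time_s: 13.42
eef_pos: [0.5317, -0.1706, 0.2132]
ee_rot: [0.013, 0.965, -0.005, 0.262]
ft_force: [-0.4, 0.2, 0.7]
gripper_width: 0.0951
finger_force: 0.0
```

```bash
python3 go.py .577 -.1725 .132 30 -1.5;python3 go.py .607 -.173 .080 30 -1.5
```

```text
t 13.42 pos [ 0.5317 -0.1706  0.2132] F [-0.4  0.2  0.7] q [-0.52 -0.36  2.19  0.32  0.86 -2.22]
shift [ 0.019 -0.003  0.93 ] turn [-0.0013  0.0022  0.0002]
t 13.42 pos [ 0.5317 -0.1706  0.2132] F [-0.4  0.2  0.7] q [-0.52 -0.36  2.19  0.32  0.86 -2.22]
shift [0.024 0.002 1.53 ] turn [-0.0013  0.0022  0.0002]
```

>>> {"method": "jog_arm", "body": {
  "motion": [0.02,0,0.3,0,0.002,0,1,0.02,0,0.6,0,0.002,0,1,0.02,0,0.93,0,0.002,0,1,0.02,0,0.93,0,0.002,0,1,0.02,0,0.93,0,0.002,0,1]
}}

```text
time_s: 13.83
eef_pos: [0.5756, -0.1711, 0.1281]
ee_rot: [0.013, 0.967, -0.004, 0.256]
ft_force: [-0.0, 0.5, -0.5]
gripper_width: 0.0954
finger_force: 0.0
```

```bash
python3 go.py .607 -.173 .080 30 -1.5
```

```text
t 13.83 pos [ 0.5756 -0.1711  0.1281] F [-0.   0.5 -0.5] q [-0.48 -0.14  2.17  0.35  0.68 -2.25]
shift [-0.036 -0.01   0.574] turn [-0.0003 -0.0018 -0.0002]
```

>>> {"method": "jog_arm", "body": {
  "motion": [-0.02,0,0.25,0,0,0,1,-0.03,0,0.45,0,0,0,1,-0.03,0,0.57,0,0,0,1,-0.03,0,0.57,0,0,0,1,-0.03,0,0.57,0,0,0,1]
}}

```text
time_s: 14.25
eef_pos: [0.6078, -0.1731, 0.0842]
ee_rot: [0.013, 0.966, -0.005, 0.259]
ft_force: [0.1, 0.2, 0.8]
gripper_width: 0.0948
finger_force: 0.0
```

>>> {"method": "jog_arm", "body": {
  "motion": [0,0,0,0,0,0,1,0,0,0,0,0,0,1]
}}

```text
time_s: 14.42
eef_pos: [0.6079, -0.1732, 0.0845]
ee_rot: [0.013, 0.966, -0.005, 0.259]
ft_force: [-0.8, -0.2, 0.7]
gripper_width: 0.0952
finger_force: 0.0
```

```bash
python3 go.py .607 -.173 .080 30 -1.5
```

```text
t 14.42 pos [ 0.6079 -0.1732  0.0845] F [-0.8 -0.2  0.7] q [-0.45 -0.01  2.13  0.38  0.57 -2.27]
shift [0.03  0.002 0.034] turn [-0.0013  0.0004  0.0001]
```

>>> {"method": "jog_arm", "body": {
  "motion": [0.02,0,0.035,0,0,0,1,0.02,0,0.035,0,0,0,-1,0.02,0,0.035,0,0,0,-1,0.02,0,0.035,0,0,0,-1,0.02,0,0.035,0,0,0,-1],
  "grip_force": 20
}}

```text
time_s: 14.83
eef_pos: [0.6072, -0.1726, 0.0779]
ee_rot: [0.013, 0.966, -0.005, 0.258]
ft_force: [0.3, 1.0, -0.7]
gripper_width: 0.0738
finger_force: 0.0
```

>>> {"method": "jog_arm", "body": {
  "motion": [0,0,0,0,0,0,-1,0,0,0,0,0,0,-1,0,0,0,0,0,0,-1,0,0,0,0,0,0,-1]
}}

```text
time_s: 15.17
eef_pos: [0.6072, -0.1726, 0.0778]
ee_rot: [0.013, 0.966, -0.005, 0.258]
ft_force: [-0.7, 0.2, -0.7]
gripper_width: 0.0619
finger_force: 19.9
```

Gripped at 61.9 mm with 20 N. Next I'll lift straight up 30 mm, then pull back toward the robot.

>>> {"method": "jog_arm", "body": {
  "motion": [-0.05,0,-0.087,0,0,0,-1,-0.1,0,-0.17,0,0,0,-1,-0.15,0,-0.26,0,0,0,-1,-0.15,0,-0.26,0,0,0,-1]
}}

```text
time_s: 15.5
eef_pos: [0.609, -0.1734, 0.1117]
ee_rot: [0.013, 0.965, -0.006, 0.26]
ft_force: [0.7, -0.6, -1.9]
gripper_width: 0.0623
finger_force: 19.9
```

```bash
python3 go.py .52 -.2 .16 30 -1.5
```

```text
t 15.5 pos [ 0.609  -0.1734  0.1117] F [ 0.7 -0.6 -1.9] q [-0.45 -0.05  2.11  0.36  0.62 -2.24]
shift [ 0.521 -0.293 -0.86 ] turn [-0.0015  0.0009  0.0003]
```

>>> {"method": "jog_arm", "body": {
  "motion": [0.15,0,-0.2,0,0,0,-1,0.3,0,-0.4,0,0,0,-1,0.45,-0.15,-0.6,0,0,0,-1,0.52,-0.3,-0.8,0,0,0,-1,0.52,-0.3,-0.86,0,0,0,-1]
}}

```text
time_s: 15.92
eef_pos: [0.5175, -0.202, 0.1588]
ee_rot: [0.014, 0.966, -0.006, 0.259]
ft_force: [0.5, -0.6, -1.2]
gripper_width: 0.0622
finger_force: 19.9
```

```bash
python3 go.py .445 -.371 .13 30 -30
```

```text
t 15.92 pos [ 0.5175 -0.202   0.1588] F [ 0.5 -0.6 -1.2] q [-0.6  -0.29  2.23  0.39  0.79 -2.36]
shift [ 0.732 -1.709 -0.08 ] turn [0.0772 0.0005 0.1368]
```

>>> {"method": "jog_arm", "body": {
  "motion": [0.2,-0.25,0,0.019,0,0.034,-1,0.4,-0.5,0,0.038,0,0.068,-1,0.5,-0.75,0,0.058,0,0.1,-1,0.6,-0.95,0,0.077,0,0.137,-1,0.7,-1,-0.1,0.077,0,0.137,-1]
}}

```text
time_s: 16.33
eef_pos: [0.4495, -0.2986, 0.1292]
ee_rot: [0.252, 0.933, -0.065, 0.248]
ft_force: [0.4, 0.2, -1.7]
gripper_width: 0.0623
finger_force: 20.0
```

```bash
python3 go.py .444 -.372 .11 30 -30
```

```text
t 16.33 pos [ 0.4495 -0.2986  0.1292] F [ 0.4  0.2 -1.7] q [-0.74 -0.32  2.31  0.18  0.65 -1.9 ]
shift [-0.185 -0.663  0.324] turn [ 0.0005 -0.0014 -0.0013]
```

>>> {"method": "jog_arm", "body": {
  "motion": [-0.08,-0.3,0.1,0,0,0,-1,-0.18,-0.6,0.2,0,0,0,-1,-0.19,-0.66,0.32,0,0,0,-1,-0.19,-0.66,0.32,0,0,0,-1,-0.19,-0.66,0.32,0,0,0,-1]
}}

```text
time_s: 16.75
eef_pos: [0.445, -0.3712, 0.1113]
ee_rot: [0.25, 0.934, -0.065, 0.248]
ft_force: [-0.3, 0.5, -2.0]
gripper_width: 0.0621
finger_force: 19.9
```

```bash
python3 - <<'E'
from h import *
im,P=pts('top');Z=P[...,2];hsv=cv2.cvtColor(im,cv2.COLOR_RGB2HSV)
cv2.imwrite('pics/t3.png',cv2.resize(im[150:290,270:450,::-1],(720,560)))
w=(hsv[...,1]<60)&(hsv[...,2]>170)&(Z>.1)&(P[...,1]<-.3)&(P[...,1]>-.45)&(P[...,0]>.4)&(P[...,0]<.52)
p=P[w];print(len(p),p.min(0),p.max(0),np.median(p,0))
E
python3 go.py .444 -.372 .068 30 -30
```

```text
312 [ 0.43186454 -0.41799917  0.12824693] [ 0.49541997 -0.34971136  0.16885202] [ 0.46276849 -0.38168725  0.16161303]
t 16.8 pos [ 0.4453 -0.3708  0.1117] F [-0.5  0.4 -1.9] q [-0.87 -0.18  2.23  0.3   0.62 -2.12]
shift [ 0.221 -0.018  0.376] turn [ 0.0013 -0.0012  0.0002]
```

View pics/t3.png

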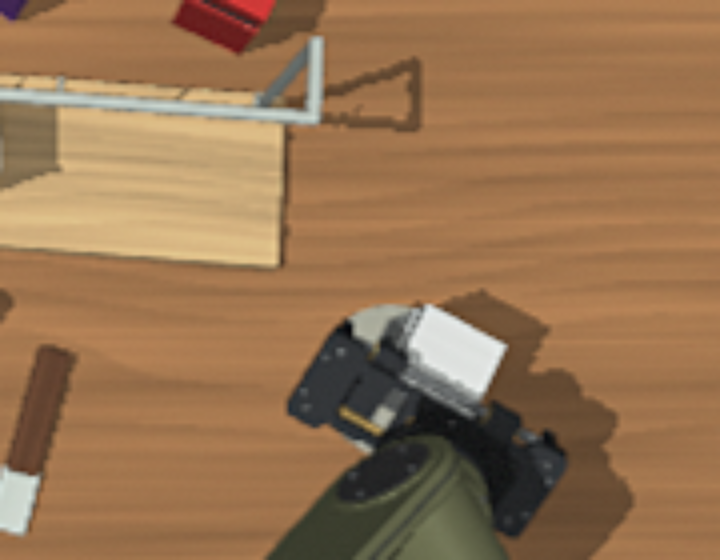

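The tin (white lid at about (455,345)) is held over the coaster with its top at z=0.1616, which matches an upright tin. Now I'll lower it.

>>> {"method": "jog_arm", "body": {
  "motion": [0.06,-0.01,0.1,0,0,0,-1,0.12,-0.02,0.2,0,0,0,-1,0.18,-0.02,0.3,0,0,0,-1,0.21,-0.02,0.35,0,0,0,-1,0.21,-0.02,0.35,0,0,0,-1]
}}

```text
time_s: 17.22
eef_pos: [0.4425, -0.3708, 0.0679]
ee_rot: [0.249, 0.934, -0.064, 0.247]
ft_force: [0.3, 0.4, -2.1]
gripper_width: 0.0624
finger_force: 19.9
```

>>> {"method": "jog_arm", "body": {
  "motion": [0.005,0,0.009,0,0,0,-1,0.01,0,0.017,0,0,0,-1,0.01,0,0.017,0,0,0,-1]
}}

```text
time_s: 17.47
eef_pos: [0.444, -0.3731, 0.0698]
ee_rot: [0.249, 0.933, -0.065, 0.25]
ft_force: [-0.1, -1.6, -2.3]
gripper_width: 0.0622
finger_force: 19.9
```

>>> {"method": "jog_arm", "body": {
  "motion": [0.005,0,0.009,0,0,0,-1,0.01,0,0.017,0,0,0,-1,0.01,0,0.017,0,0,0,-1]
}}

```text
time_s: 17.72
eef_pos: [0.4438, -0.3729, 0.0675]
ee_rot: [0.249, 0.933, -0.065, 0.249]
ft_force: [-0.6, 0.1, -1.7]
gripper_width: 0.0618
finger_force: 19.9
```

>>> {"method": "jog_arm", "body": {
  "motion": [0.003,0,0.004,0,0,0,-1,0.005,0,0.009,0,0,0,-1,0.005,0,0.009,0,0,0,-1]
}}

```text
time_s: 17.97
eef_pos: [0.4437, -0.3728, 0.0663]
ee_rot: [0.249, 0.934, -0.065, 0.249]
ft_force: [-0.5, -0.3, -2.4]
gripper_width: 0.0619
finger_force: 19.9
```

>>> {"method": "jog_arm", "body": {
  "motion": [0.003,0,0.004,0,0,0,-1,0.005,0,0.009,0,0,0,-1,0.005,0,0.009,0,0,0,-1]
}}

```text
time_s: 18.22
eef_pos: [0.4441, -0.373, 0.0659]
ee_rot: [0.249, 0.933, -0.065, 0.25]
ft_force: [-2.4, 1.6, 1.9]
gripper_width: 0.062
finger_force: 20.0
```

It has touched down (the force changed sign), so I'll release and back off along the tool axis.

>>> {"method": "jog_arm", "body": {
  "motion": [0,0,0,0,0,0,1,0,0,0,0,0,0,1,0,0,0,0,0,0,1,0,0,0,0,0,0,1,0,0,0,0,0,0,1]
}}

```text
time_s: 18.63
eef_pos: [0.4438, -0.3729, 0.0654]
ee_rot: [0.249, 0.933, -0.065, 0.249]
ft_force: [0.5, 0.6, 0.6]
gripper_width: 0.0902
finger_force: 0.0
```

>>> {"method": "jog_arm", "body": {
  "motion": [0,0,-0.1,0,0,0,1,0,0,-0.3,0,0,0,1,0,0,-0.6,0,0,0,1,0,0,-0.9,0,0,0,1,0,0,-1,0,0,0,1]
}}

```text
time_s: 19.05
eef_pos: [0.4007, -0.349, 0.1563]
ee_rot: [0.249, 0.933, -0.067, 0.252]
ft_force: [0.2, -1.2, 0.0]
gripper_width: 0.0952
finger_force: 0.0
```

>>> {"method": "jog_arm", "body": {
  "motion": [0,0,-0.4,0,0,0,1,0,0,-0.8,0,0,0,1,0,0,-1,0,0,0,1,0,0,-1,0,0,0,1]
}}

```text
time_s: 19.38
eef_pos: [0.3576, -0.3251, 0.2456]
ee_rot: [0.249, 0.932, -0.069, 0.253]
ft_force: [-1.1, -0.4, 0.7]
gripper_width: 0.095
finger_force: 0.0
```

```bash
python3 - <<'E'
from h import *
im,P=pts('top');im2,P2=pts('scene')
s=bot.state();print(s['time_s'],s['eef_pos'],s['ft_force'])
for Q,I in((P,im),(P2,im2)):
    hsv=cv2.cvtColor(I,cv2.COLOR_RGB2HSV);Z=Q[...,2]
    for a,b in((-.45,-.3),(-.21,-.13),(-.07,.0),(.05,.14)):
        w=(hsv[...,1]<60)&(hsv[...,2]>170)&(Z>.105)&(Z<.14)&(Q[...,1]<b)&(Q[...,1]>a)&(Q[...,0]>.4)&(Q[...,0]<.7)
        p=Q[w]
        if len(p)>30: r=cv2.minAreaRect((p[:,:2]*1000).astype(np.float32));print(np.round(r[0],1),np.round(r[1],1),round(r[2],1),np.percentile(p[:,2],[5,50,95]).round(4))
a=cv2.resize(im[120:290,90:450,::-1],(800,378));b=cv2.resize(im2[120:300,90:370,::-1],(346,222))
cv2.imwrite('pics/fin.png',np.vstack([a,np.hstack([b,np.zeros((222,454,3),np.uint8)])]))
E
```

```text
19.4833 [ 0.35721383 -0.32387622  0.23966332] [-0.30060341  0.483043   -0.31714248]
[ 453.7 -378.5] [62.6 62.7] 62.5 [0.1118 0.1165 0.1209]
[630.5 -33.6] [59.8 57.3] 89.0 [0.1131 0.1181 0.1229]
[639.3  95.5] [61.  59.9] 82.2 [0.1137 0.1183 0.123 ]
[ 456.5 -376.7] [62.5 64.7] 60.2 [0.1122 0.1153 0.1178]
[633.8 -33. ] [63.7 67.5] 89.8 [0.114  0.1174 0.12  ]
[643.2  96. ] [63.5 64.8] 82.4 [0.1137 0.1175 0.1198]
```

View pics/fin.png

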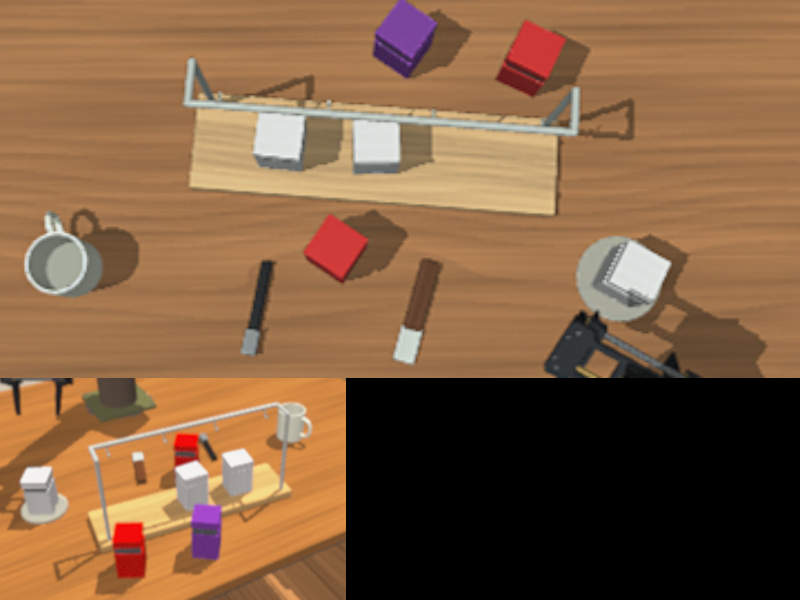

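The jammed tin stands upright on the coaster at (630,275), centred within about 3 mm with its lid still up. The two closed tins and the bystanders are where they were, so I'm handing in.

```bash
python3 -c "
from bench import bot
print(bot.close_job())"
```

```text
the job is handed in; nothing more can be done
None
```

I pressed all three lids down and handed the job in: the left and middle tins are closed in their places, and the right tin, whose lid stays up, stands upright on the coaster about 3 mm off centre (the verdict was not shown).

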